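# Seat the capsule tray in the corner of the stop

### The job

Push the flat capsule tray with the round holes along the table into an inner corner of the T-shaped metal stop, the one on the tray's own side being the easy choice, so that its long edge sits flush against the long rail and its short end flush against the middle bar. Just nudge it with the fingertips: slide it gently, flat on the table, never lift, tip or bat it, and leave the pin plate, jars, vial and scoop where they are. Finish with the hand clear of everything.

Things in the scene. Friction and masses are not known exactly. Their poses are not given: they have to be found in the camera images.
- tray: Capsule tray: loose flat blue plate, 100 mm along its x, 130 mm along its y, 25 mm high, with 6 x 8 shallow round holes on top, some with clear capsules 4 mm proud. Origin: centre of underside. 0.2 to 0.45 kg, slides with ordinary friction. Starts left or right of the stop's middle bar, robot side of the rail, its x axis within 0.35 rad of world x.
- stop: Fixed T-shaped aluminium stop, 25 mm high. Origin on the table, mid-length on the rail's robot-side face; x points away from the robot, y along the rail. Rail: y -220 to 220 mm, x 0 to 12. Middle bar: x -80 to 0, y -6 to 6. Seated tray: centre at x -50, y 71 or -71 mm, axes parallel. Yaw within 0.12 rad of world.
- pin_plate: Bystander: loose blue plate of the tray's outline (100 x 130 mm) but with rows of upright pins, 32 mm high in all, on the other side of the middle bar. Origin centre of underside. Leave alone.
- jar_a: Bystander: loose corked glass jar, 50 mm across, 85 mm high, standing between tray and pin plate, nearer the robot. Origin centre of underside.
- jar_b: Bystander: loose corked glass jar, 60 mm across, 100 mm high, beyond the rail to the left. Origin centre of underside.
- jar_c: Bystander: loose corked glass jar, 56 mm across, 95 mm high, beyond the rail to the right. Origin centre of underside.
- vial: Bystander: loose corked glass vial, 24 mm across, 60 mm high, nearest the robot. Origin centre of underside.
- scoop: Bystander: loose spoon-like scoop, 150 mm long, lying along y behind the rail. Origin on the table, about the middle of its length.
Things that resemble listed ones, but are neither listed nor needed, are in the scene too. What is shaped like the tray but green is not meant.

How it is judged:
By the outcome, as a careful person would: the job done as asked, in the order asked, and still so for the second after the job is handed in, with the robot touching nothing.
It also fails if it takes over 64 s, if anything falls off the work surface, if the arm or the gripper's body presses on something with over 40 N, if the wrist force passes 120 N, or if a joint passes its speed limit or range.

### The arm

A 7-joint arm with a two-finger parallel gripper is mounted at the origin on the work surface. World frame = base frame: x ahead of the robot, y to its left, z up, the work surface at z = 0. Lengths are in m, angles in rad, forces in N, time in s.
With the tool pointing down it reaches from about 0.4 to 0.85 m from the base axis. Payload 6.9 kg.
Tool frame: the origin (TCP) lies midway between the tips of the shut fingers; the grasp point (between the pads) lies 19 mm behind it; z points along the fingers, y is the line along which they close (so a half turn about z gives the same grasp; the last joint's range is limited). The gripper opens to 85 mm and grips with 20 to 120 N. Pads are 22 mm wide; open, the fingers measure 114 mm over their backs; the gripper's body (76 mm by 85 mm) begins 54 mm behind the grasp point. The pads swing forward as they close: fully open they stand 13 mm farther back than shut.
Start: joints at [-1.026, 0.507, -0.238, 1.5, 0.126, 1.149, -0.155], TCP at [0.266, 0.566, 0.231] pointing down, gripper open.
Joint ranges: [-3.08, 3.08], [-0.24, 2.05], [-1.43, 1.35], [0, 2.5], [-1.52, 4.66], [0.17, 1.96], [-2.89, 2.89]. Speed limits (rad/s): [2.39, 2.39, 3.14, 3.14, 3.14, 3.14, 3.14].

### API

Orientations are given as a unit quaternion [x, y, z, w].
In Python, from station import bot gives the robot as it stands. The module is installed in compiled form; this text tells all that it offers.
- The arm moves only by the shell command python3 -m inch 'ROWS' [FORCE]. ROWS is JSON, a list of rows, each an object with "translation": the shift along the tool's x, y, z as a fraction of full scale, a list of three; "delta_rot": the turn, a rotation vector about the tool's x, y, z as a fraction of full scale, a list of three; "fingers": the closure, from -1 (fully open) to 1 (shut). In form: [{"translation": [x, y, z], "delta_rot": [ax, ay, az], "fingers": fingers}, ...]. A call has 1 to 20 rows; each row is the pose to reach, as a shift and turn from the pose commanded when the call began, along the tool's axes at that moment; what a row does not reach only later rows make up. Full scale, the value 1, is 150 mm for a shift and 60 degrees for a turn. A row lasts 1/10 s, in which the tool goes at most 50 mm and 8.59 degrees, less where a joint would pass 70% of its speed; a pose out of reach is approached as far as the arm can. A call with a number of a shift or a turn outside -1 to 1 is refused whole. A call with a gripper value outside its range is refused whole. The fingers move at their own pace and stop on an object; FORCE is the grip in N (left out, the last holds). Time passes only in rows, so rows that repeat a pose let the fingers close. It gives the time, the measured TCP pose, the force, the opening and the grip force at its end, in the units of the state.
- bot.read_state(): the state, without advancing time (a new reading comes with each control period).
- bot.read_camera(name): name is "scene" or "top" or "wrist"; returns a dict with "frame" (400x640x3 uint8, red, green, blue), "camera_matrix" (3x3 intrinsics, pixels), "pose" (4x4, takes a point from camera to world coordinates); the wrist camera has in their place "mount" (4x4, takes a point from camera to tool coordinates, whose origin is the TCP and whose axes are the flange's). Camera axes: x right, y up, looking along -z (the intrinsics and any distortion apply to the point x, -y, -z); pixel columns grow to the right and rows downward; lengths in m; the calibration is good to about 2 mm. A picture is of the moment at which its call begins: read the wrist's pose just before it. There is no depth.
- bot.sign_off(): hands the job in; it is judged then, once.
The state is a dict: "t": time; "q": joint angles; "joint_velocities": joint speeds; "joint_efforts": joint torques, N m; "tcp_pos": TCP position; "eef_rot": TCP orientation; "wrist_force": force on the tool from outside, world axes, zero at the start; "wrist_torque": the same for the moment, N m; "gripper_width": finger opening in m; "grasp_force": force on a finger pad.
Only numpy, scipy, OpenCV 4.12 (cv2) and the standard library are available. Lean on these libraries where they do the work, as an engineer would, in place of code of your own. Each camera call takes 0.05 s, during which the arm holds its last target. There are 200 camera calls.

## Working session

There is one attempt and no reset: what is moved stays moved. The work goes in short steps, Python scripts to look and compute and a shell command to move; the robot and the scene stay as the last step left them, time stands still between calls to the robot, and variables do not carry over. Pictures are saved under pics/ and viewed, at most 10 in all, crops included, and the job is handed in when it is done.

```bash
mkdir -p pics
cat > h.py <<'E'
import numpy as np, cv2
from station import bot
from scipy.spatial.transform import Rotation as R
def grab(n,f=None):
    c=bot.read_camera(n)
    if f: cv2.imwrite('pics/'+f,c['frame'][:,:,::-1])
    return c
def ray(c,uv,z,T=None):
    T=c['pose'] if T is None else T
    K=np.array(c['camera_matrix']);T=np.array(T)
    uv=np.atleast_2d(uv).astype(float)
    p=(np.linalg.inv(K)@np.c_[uv,np.ones(len(uv))].T).T
    d=(T[:3,:3]@np.c_[p[:,0],-p[:,1],-p[:,2]].T).T
    o=T[:3,3]; s=(z-o[2])/d[:,2]
    return (o+s[:,None]*d)[:,:2]
def proj(c,X):
    T=np.linalg.inv(c['pose']);X=np.atleast_2d(X)
    p=(T[:3,:3]@X.T).T+T[:3,3]; p=np.c_[p[:,0],-p[:,1],-p[:,2]]
    q=(np.array(c['camera_matrix'])@p.T).T
    return q[:,:2]/q[:,2:]
E
python3 - <<'E'
from h import *
c=grab('top','top0.png');print(c.keys(),c['pose'],c['camera_matrix'])
c=grab('scene','scene0.png');print(c['pose'])
s=bot.read_state();print(s['t'],s['tcp_pos'],R.from_quat(s['eef_rot']).as_matrix().round(3))
E
```

```text
dict_keys(['frame', 'camera_matrix', 'pose']) [[-0.02330717  0.99039848 -0.13626308  0.29783835]
 [-0.99941584 -0.02649022 -0.02159294  0.12887461]
 [-0.02499525  0.13568021  0.99043734  1.52923969]
 [ 0.          0.          0.          1.        ]] [[501.66513385   0.         322.54108867]
 [  0.         501.66513385 197.77208218]
 [  0.           0.           1.        ]]
[[ 0.26293317 -0.73801315  0.62145212  1.1785929 ]
 [ 0.9647868   0.19627798 -0.17510395 -0.0431394 ]
 [ 0.00725165  0.64560944  0.76363333  0.830744  ]
 [ 0.          0.          0.          1.        ]]
0.1 [0.26536883 0.56535182 0.23050156] [[-0.905  0.425 -0.001]
 [ 0.425  0.905 -0.001]
 [ 0.    -0.002 -1.   ]]
```

View pics/top0.png

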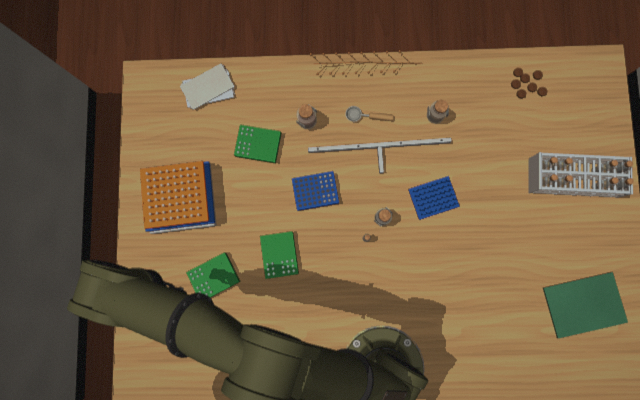

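View pics/scene0.png

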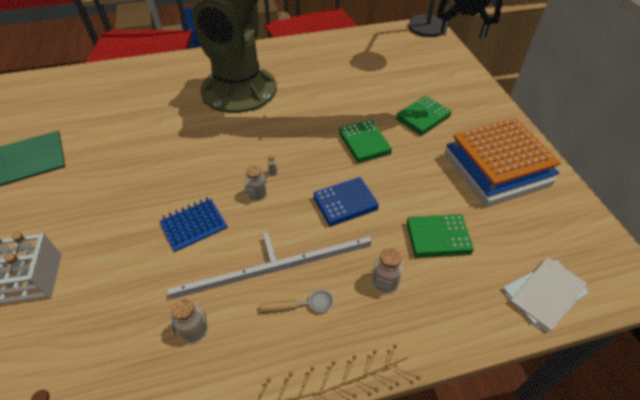

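The candidates are the blue plate at top px (316,190), the blue plate at (434,198), and three green plates at (258,144), (279,255) and (213,276). The plate at (434,198) shows pins. The one at (316,190) is blue with round holes and capsules, so it fits the tray. The stop's T runs from (309,149) to (452,140), with its bar at (381,160). I'll measure these and confirm in a crop.

```bash
cat > m.py <<'E'
from h import *
def tray(c,zt=.025):
    im=c['frame']; hsv=cv2.cvtColor(im,cv2.COLOR_RGB2HSV)
    m=cv2.inRange(hsv,(105,100,40),(130,255,255))
    m=cv2.morphologyEx(m,cv2.MORPH_CLOSE,np.ones((5,5)))
    out=[]
    for k in cv2.findContours(m,0,1)[0]:
        if cv2.contourArea(k)<400: continue
        w=ray(c,cv2.convexHull(k)[:,0],zt)
        out.append((cv2.minAreaRect((w*1000).astype(np.float32)),k))
    return out
E
python3 - <<'E'
from m import *
c=grab('top')
im=c['frame']
for r,k in tray(c): print(np.round(r[0]),np.round(r[1]),round(r[2],1),cv2.boundingRect(k))
# stop: bright grey mask
hsv=cv2.cvtColor(im,cv2.COLOR_RGB2HSV)
m=cv2.inRange(hsv,(0,0,120),(180,50,255)); 
for k in cv2.findContours(m,0,1)[0]:
    x,y,w,h=cv2.boundingRect(k)
    if 290<x<460 and 120<y<190 and cv2.contourArea(k)>20: print('stop',x,y,w,h)
mm=np.zeros_like(m); mm[130:180,300:460]=m[130:180,300:460]
ys,xs=np.nonzero(mm)
W=ray(c,np.c_[xs,ys],.025)
# rail pixels: fit line, iterate
l=np.ones(len(W),bool)
for i in range(8):
    a,b=np.polyfit(W[l,1],W[l,0],1); l=abs(W[:,0]-a*W[:,1]-b)<.009
print('rail centre line x=a y+b',a,b,'y range',W[l,1].min(),W[l,1].max(),'n',l.sum(), 'std',np.std(W[l,0]-a*W[l,1]-b))
d=W[:,0]-a*W[:,1]-b; q=(d<-.015)&(d>-.1)
print('bar',W[q].mean(0),d.min(),W[q,1].min(),W[q,1].max())
p=[(1,)]
crop=im[120:220,290:470]; cv2.imwrite('pics/crop0.png',cv2.resize(crop[:,:,::-1],None,fx=4.4,fy=4.4,interpolation=cv2.INTER_CUBIC))
for n,(u,v),z in [('jar_a',(385,217),.085),('vial',(367,238),.06)]: print(n,ray(c,(u,v),z))
E
```

```text
[ 497. -172.] [ 96. 127.] 17.0 (409, 177, 50, 42)
[528. 184.] [ 99. 128.] 8.6 (292, 172, 47, 38)
stop 308 138 143 34
rail centre line x=a y+b -0.04066418478731428 0.6656886493661448 y range -0.2323535319380863 0.20285376108277164 n 508 std 0.003348280087028667
bar [0.60965228 0.01294842] -0.12041228541127946 -0.0244276024695482 0.21967720395263585
jar_a [[ 0.43579286 -0.01836515]]
vial [[0.37803807 0.03392431]]
```

View pics/crop0.png

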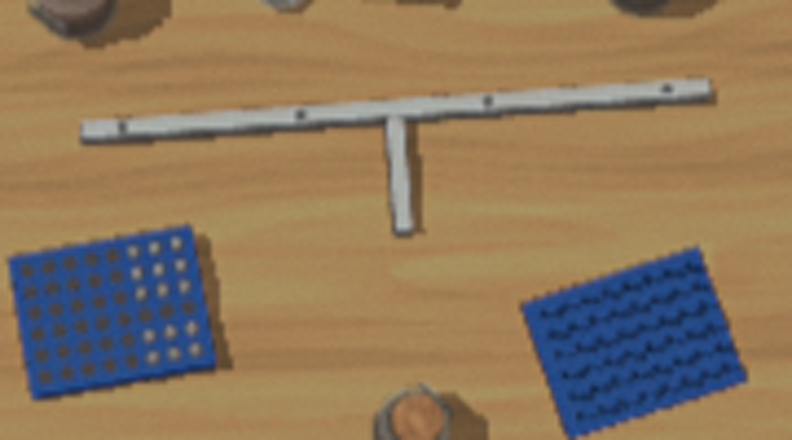

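The crop confirms it: the left blue plate has round holes and capsules and the right one has pins, so the left is the tray (crop centre about (112,312)). Measured sizes of 99x128 mm match.

- **Stop:** origin about (0.660,-0.015), yaw 0.041.
- **Tray:** centre (0.528,0.184), yaw 0.15.

Plan: push -y with two fingers on the short left end, then +x on the long edge to the rail, then -y again to the bar.

```bash
cat > go.py <<'E'
import sys
from h import *
def go(x,y,z,deg):
    s=bot.read_state(); r=R.from_quat(s['eef_rot']); p=np.array(s['tcp_pos'])
    a=np.deg2rad(deg); X=np.array([np.cos(a),np.sin(a),0]); Z=np.array([0,0,-1.]); T=np.c_[X,np.cross(Z,X),Z]
    d=r.as_matrix().T@(np.array([x,y,z])-p)
    rv=(r.inv()*R.from_matrix(T)).as_rotvec()
    print('t',s['t'],'p',p.round(4),'trans',(d/.15).round(3),'rot',(rv/np.deg2rad(60)).round(3),'F',np.round(s['wrist_force'],1),'w',s['gripper_width'])
go(*map(float,sys.argv[1:5]))
E
python3 -m inch '[{"translation":[-0.2,-0.1,0],"delta_rot":[0,0,0.1],"fingers":0.1},{"translation":[-0.45,-0.2,0],"delta_rot":[0,0,0.2],"fingers":0.1},{"translation":[-0.7,-0.3,0],"delta_rot":[0,0,0.3],"fingers":0.1},{"translation":[-0.95,-0.4,0],"delta_rot":[0,0,0.4],"fingers":0.1},{"translation":[-1,-0.5,0],"delta_rot":[0,0,0.5],"fingers":0.1},{"translation":[-1,-0.5,0],"delta_rot":[0,0,0.6],"fingers":0.1},{"translation":[-1,-0.5,0],"delta_rot":[0,0,0.6],"fingers":0.1},{"translation":[-1,-0.5,0],"delta_rot":[0,0,0.6],"fingers":0.1}]'
python3 go.py 0.525 0.284 0.12 92.3
```

```text
t: 0.95
tcp_pos: [0.3691, 0.4346, 0.2311]
eef_rot: [0.507, 0.862, -0.0, -0.0]
wrist_force: [-0.1, 0.8, 0.6]
gripper_width: 0.0383
grasp_force: 0.0
t 0.95 p [0.3691 0.4346 0.2311] trans [-1.383  0.421  0.741] rot [-0.    -0.     0.446] F [-0.1  0.8  0.6] w 0.03831803942692687
```

```bash
python3 -m inch '[{"translation":[-0.25,0.1,0],"delta_rot":[0,0,0.1],"fingers":0.1},{"translation":[-0.5,0.2,0],"delta_rot":[0,0,0.2],"fingers":0.1},{"translation":[-0.75,0.3,0.1],"delta_rot":[0,0,0.3],"fingers":0.1},{"translation":[-0.95,0.4,0.3],"delta_rot":[0,0,0.4],"fingers":0.1},{"translation":[-1,0.42,0.5],"delta_rot":[0,0,0.446],"fingers":0.1},{"translation":[-1,0.42,0.74],"delta_rot":[0,0,0.446],"fingers":0.1},{"translation":[-1,0.42,0.74],"delta_rot":[0,0,0.446],"fingers":0.1},{"translation":[-1,0.42,0.74],"delta_rot":[0,0,0.446],"fingers":0.1},{"translation":[-1,0.42,0.74],"delta_rot":[0,0,0.446],"fingers":0.1}]'
python3 go.py 0.525 0.284 0.008 92.3
```

```text
t: 1.85
tcp_pos: [0.4976, 0.3345, 0.1221]
eef_rot: [0.693, 0.721, 0.001, 0.0]
wrist_force: [0.2, 1.4, -0.6]
gripper_width: 0.0385
grasp_force: 0.0
t 1.85 p [0.4976 0.3345 0.1221] trans [-0.345  0.168  0.761] rot [ 0.002 -0.002 -0.001] F [ 0.2  1.4 -0.6] w 0.038473459191590176
```

```bash
python3 -m inch '[{"translation":[-0.12,0.06,0],"delta_rot":[0,0,0],"fingers":0.1},{"translation":[-0.24,0.12,0.1],"delta_rot":[0,0,0],"fingers":0.1},{"translation":[-0.33,0.165,0.25],"delta_rot":[0,0,0],"fingers":0.1},{"translation":[-0.33,0.165,0.4],"delta_rot":[0,0,0],"fingers":0.1},{"translation":[-0.33,0.165,0.55],"delta_rot":[0,0,0],"fingers":0.1},{"translation":[-0.33,0.165,0.68],"delta_rot":[0,0,0],"fingers":0.1},{"translation":[-0.33,0.165,0.75],"delta_rot":[0,0,0],"fingers":0.1},{"translation":[-0.33,0.165,0.75],"delta_rot":[0,0,0],"fingers":0.1},{"translation":[-0.33,0.165,0.75],"delta_rot":[0,0,0],"fingers":0.1}]'
python3 go.py 0.530 0.156 0.008 92.3
python3 - <<'E'
from h import *
c=grab('scene'); cv2.imwrite('pics/s1.png',cv2.resize(c['frame'][60:320,140:500,::-1],None,fx=2.2,fy=2.2))
E
```

```text
t: 2.75
tcp_pos: [0.5243, 0.2852, 0.0091]
eef_rot: [0.694, 0.72, 0.001, 0.0]
wrist_force: [0.4, -0.1, 0.2]
gripper_width: 0.0381
grasp_force: 0.0
t 2.75 p [0.5243 0.2852 0.0091] trans [-0.862  0.006  0.006] rot [ 0.002 -0.001 -0.003] F [ 0.4 -0.1  0.2] w 0.03809334830880548
```

View pics/s1.png

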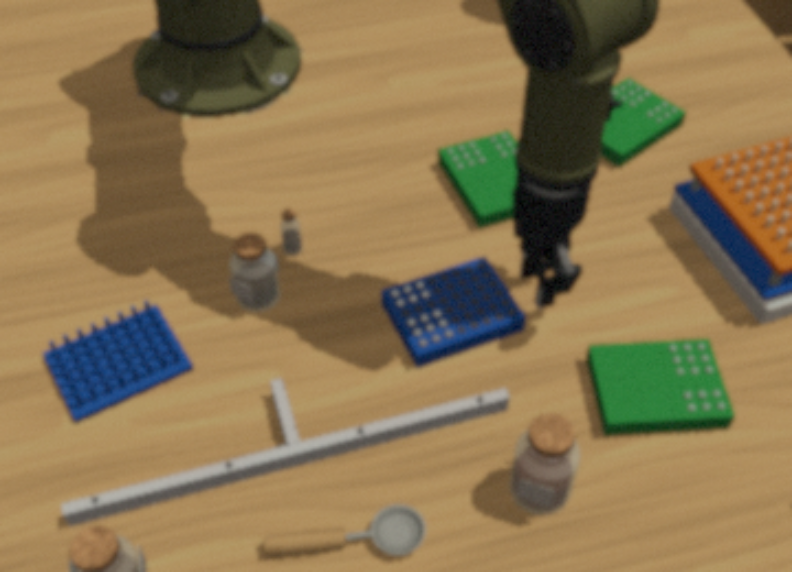

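The fingers (crop ~(550,285)) stand just clear of the tray's left end (crop ~(520,310)). I'll push slowly toward -y.

```bash
python3 -m inch '[{"translation":[-0.02,0,0],"delta_rot":[0,0,0],"fingers":0.1},{"translation":[-0.04,0,0],"delta_rot":[0,0,0],"fingers":0.1},{"translation":[-0.06,0,0],"delta_rot":[0,0,0],"fingers":0.1},{"translation":[-0.08,0,0],"delta_rot":[0,0,0],"fingers":0.1},{"translation":[-0.1,0,0],"delta_rot":[0,0,0],"fingers":0.1},{"translation":[-0.12,0,0],"delta_rot":[0,0,0],"fingers":0.1},{"translation":[-0.14,0,0],"delta_rot":[0,0,0],"fingers":0.1},{"translation":[-0.16,0,0],"delta_rot":[0,0,0],"fingers":0.1},{"translation":[-0.18,0,0],"delta_rot":[0,0,0],"fingers":0.1},{"translation":[-0.2,0,0],"delta_rot":[0,0,0],"fingers":0.1},{"translation":[-0.22,0,0],"delta_rot":[0,0,0],"fingers":0.1},{"translation":[-0.24,0,0],"delta_rot":[0,0,0],"fingers":0.1},{"translation":[-0.26,0,0],"delta_rot":[0,0,0],"fingers":0.1},{"translation":[-0.28,0,0],"delta_rot":[0,0,0],"fingers":0.1},{"translation":[-0.3,0,0],"delta_rot":[0,0,0],"fingers":0.1},{"translation":[-0.32,0,0],"delta_rot":[0,0,0],"fingers":0.1},{"translation":[-0.34,0,0],"delta_rot":[0,0,0],"fingers":0.1},{"translation":[-0.36,0,0],"delta_rot":[0,0,0],"fingers":0.1},{"translation":[-0.38,0,0],"delta_rot":[0,0,0],"fingers":0.1},{"translation":[-0.4,0,0],"delta_rot":[0,0,0],"fingers":0.1}]'
python3 go.py 0.530 0.156 0.008 92.3
python3 - <<'E'
from m import *
for n in('top','scene'):
  for r,k in tray(grab(n)): print(np.round(r[0]),np.round(r[1]),round(r[2],1))
E
```

```text
t: 4.8
tcp_pos: [0.5257, 0.2245, 0.0078]
eef_rot: [0.694, 0.72, -0.0, -0.0]
wrist_force: [0.4, 2.4, -1.1]
gripper_width: 0.0384
grasp_force: 0.9
t 4.8 p [0.5257 0.2245 0.0078] trans [-0.457  0.012 -0.002] rot [-0.    -0.    -0.003] F [ 0.4  2.4 -1.1] w 0.03836267866201903
[ 497. -172.] [ 96. 127.] 17.0
[522. 128.] [98. 88.] 2.0
[ 514. -172.] [ 98. 125.] 16.8
[531. 150.] [108. 133.] 0.9
[506. 617.] [190. 214.] 5.5
```

```bash
python3 -m inch '[{"translation":[-0.025,0,0],"delta_rot":[0,0,0],"fingers":0.1},{"translation":[-0.05,0,0],"delta_rot":[0,0,0],"fingers":0.1},{"translation":[-0.075,0,0],"delta_rot":[0,0,0],"fingers":0.1},{"translation":[-0.1,0,0],"delta_rot":[0,0,0],"fingers":0.1},{"translation":[-0.125,0,0],"delta_rot":[0,0,0],"fingers":0.1},{"translation":[-0.15,0,0],"delta_rot":[0,0,0],"fingers":0.1},{"translation":[-0.175,0,0],"delta_rot":[0,0,0],"fingers":0.1},{"translation":[-0.2,0,0],"delta_rot":[0,0,0],"fingers":0.1},{"translation":[-0.225,0,0],"delta_rot":[0,0,0],"fingers":0.1},{"translation":[-0.25,0,0],"delta_rot":[0,0,0],"fingers":0.1},{"translation":[-0.275,0,0],"delta_rot":[0,0,0],"fingers":0.1},{"translation":[-0.3,0,0],"delta_rot":[0,0,0],"fingers":0.1},{"translation":[-0.325,0,0],"delta_rot":[0,0,0],"fingers":0.1},{"translation":[-0.35,0,0],"delta_rot":[0,0,0],"fingers":0.1},{"translation":[-0.375,0,0],"delta_rot":[0,0,0],"fingers":0.1},{"translation":[-0.4,0,0],"delta_rot":[0,0,0],"fingers":0.1},{"translation":[-0.42,0,0],"delta_rot":[0,0,0],"fingers":0.1},{"translation":[-0.43,0,0],"delta_rot":[0,0,0],"fingers":0.1}]'
python3 -m inch '[{"translation":[0.05,0,0],"delta_rot":[0,0,0],"fingers":0.1},{"translation":[0.2,0,-0.1],"delta_rot":[0,0,0],"fingers":0.1},{"translation":[0.3,0,-0.3],"delta_rot":[0,0,0],"fingers":0.1},{"translation":[0.3,0,-0.55],"delta_rot":[0,0,0],"fingers":0.1},{"translation":[0.3,0,-0.7],"delta_rot":[0,0,0],"fingers":0.1},{"translation":[0.3,0,-0.7],"delta_rot":[0,0,0],"fingers":0.1},{"translation":[0.3,0,-0.7],"delta_rot":[0,0,0],"fingers":0.1}]'
python3 - <<'E'
from m import *
for n in('top','scene'):
  c=grab(n,n+'2.png')
  for r,k in tray(c): print(np.round(r[0]),np.round(r[1]),round(r[2],1))
E
python3 go.py 0.45 0.08 0.1 182.3
```

```text
t: 6.7
tcp_pos: [0.5282, 0.1597, 0.0078]
eef_rot: [0.694, 0.72, -0.0, 0.0]
wrist_force: [0.2, 1.8, -0.4]
gripper_width: 0.0383
grasp_force: 0.9
t: 7.4
tcp_pos: [0.5264, 0.2055, 0.113]
eef_rot: [0.694, 0.72, 0.0, 0.0]
wrist_force: [-0.9, -0.2, 0.8]
gripper_width: 0.0385
grasp_force: 0.0
[ 497. -172.] [ 96. 127.] 17.0
[525.  78.] [100. 119.] 3.6
[ 513. -171.] [ 99. 125.] 16.8
[534.  84.] [108. 128.] 1.6
[506. 615.] [190. 212.] 5.6
t 7.5 p [0.5258 0.205  0.1118] trans [-0.814 -0.535  0.08 ] rot [-2.000e-03 -1.000e-03 -1.503e+00] F [-0.1 -0.9 -1.7] w 0.03867530615609834
```

View pics/scene2.png

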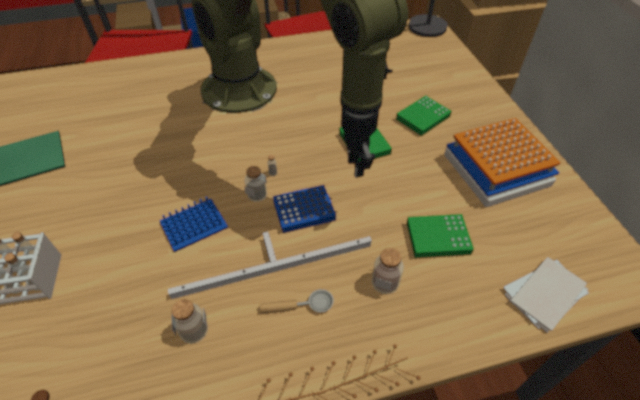

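```bash
python3 -m inch '[{"translation":[0,-0.15,0],"delta_rot":[0,0,-0.1],"fingers":-0.2},{"translation":[0,-0.3,0],"delta_rot":[0,0,-0.2],"fingers":-0.2},{"translation":[0,-0.45,0],"delta_rot":[0,0,-0.33],"fingers":-0.2},{"translation":[-0.1,-0.53,0],"delta_rot":[0,0,-0.46],"fingers":-0.2},{"translation":[-0.2,-0.53,0],"delta_rot":[0,0,-0.6],"fingers":-0.2},{"translation":[-0.3,-0.53,0],"delta_rot":[0,0,-0.74],"fingers":-0.2},{"translation":[-0.35,-0.53,0],"delta_rot":[0,0,-0.88],"fingers":-0.2},{"translation":[-0.4,-0.53,0],"delta_rot":[0,0,-1],"fingers":-0.2},{"translation":[-0.4,-0.53,0],"delta_rot":[0,0,-1],"fingers":-0.2}]'
python3 go.py 0.45 0.083 0.1 182.3
```

```text
t: 8.4
tcp_pos: [0.4486, 0.1408, 0.1117]
eef_rot: [0.241, 0.97, -0.001, -0.001]
wrist_force: [-0.5, 0.3, -0.1]
gripper_width: 0.0512
grasp_force: 0.0
t 8.4 p [0.4486 0.1408 0.1117] trans [-0.189 -0.336  0.078] rot [-0.001 -0.002 -0.504] F [-0.5  0.3 -0.1] w 0.05118174455454285
```

```bash
python3 -m inch '[{"translation":[-0.04,-0.08,0],"delta_rot":[0,0,-0.12],"fingers":-0.2},{"translation":[-0.09,-0.16,0],"delta_rot":[0,0,-0.25],"fingers":-0.2},{"translation":[-0.14,-0.25,0],"delta_rot":[0,0,-0.38],"fingers":-0.2},{"translation":[-0.19,-0.336,0],"delta_rot":[0,0,-0.504],"fingers":-0.2},{"translation":[-0.19,-0.336,0],"delta_rot":[0,0,-0.504],"fingers":-0.2},{"translation":[-0.19,-0.336,0.12],"delta_rot":[0,0,-0.504],"fingers":-0.2},{"translation":[-0.19,-0.336,0.25],"delta_rot":[0,0,-0.504],"fingers":-0.2},{"translation":[-0.19,-0.336,0.38],"delta_rot":[0,0,-0.504],"fingers":-0.2},{"translation":[-0.19,-0.336,0.5],"delta_rot":[0,0,-0.504],"fingers":-0.2},{"translation":[-0.19,-0.336,0.6],"delta_rot":[0,0,-0.504],"fingers":-0.2},{"translation":[-0.19,-0.336,0.69],"delta_rot":[0,0,-0.504],"fingers":-0.2},{"translation":[-0.19,-0.336,0.69],"delta_rot":[0,0,-0.504],"fingers":-0.2},{"translation":[-0.19,-0.336,0.69],"delta_rot":[0,0,-0.504],"fingers":-0.2}]'
python3 go.py 0.545 0.083 0.008 182.3
```

```text
t: 9.7
tcp_pos: [0.4506, 0.0853, 0.0091]
eef_rot: [-0.019, 1.0, -0.0, -0.0]
wrist_force: [-0.1, 0.1, 0.4]
gripper_width: 0.0514
grasp_force: 0.0
t 9.7 p [0.4506 0.0853 0.0091] trans [-0.629 -0.04   0.007] rot [-0.    -0.001 -0.001] F [-0.1  0.1  0.4] w 0.05136735773084762
```

```bash
python3 -m inch '[{"translation":[-0.03,0,0],"delta_rot":[0,0,0],"fingers":-0.2},{"translation":[-0.06,0,0],"delta_rot":[0,0,0],"fingers":-0.2},{"translation":[-0.09,0,0],"delta_rot":[0,0,0],"fingers":-0.2},{"translation":[-0.12,0,0],"delta_rot":[0,0,0],"fingers":-0.2},{"translation":[-0.15,0,0],"delta_rot":[0,0,0],"fingers":-0.2},{"translation":[-0.18,0,0],"delta_rot":[0,0,0],"fingers":-0.2},{"translation":[-0.21,0,0],"delta_rot":[0,0,0],"fingers":-0.2},{"translation":[-0.24,0,0],"delta_rot":[0,0,0],"fingers":-0.2},{"translation":[-0.27,0,0],"delta_rot":[0,0,0],"fingers":-0.2},{"translation":[-0.3,0,0],"delta_rot":[0,0,0],"fingers":-0.2},{"translation":[-0.33,0,0],"delta_rot":[0,0,0],"fingers":-0.2},{"translation":[-0.36,0,0],"delta_rot":[0,0,0],"fingers":-0.2},{"translation":[-0.39,0,0],"delta_rot":[0,0,0],"fingers":-0.2},{"translation":[-0.42,0,0],"delta_rot":[0,0,0],"fingers":-0.2},{"translation":[-0.45,0,0],"delta_rot":[0,0,0],"fingers":-0.2},{"translation":[-0.48,0,0],"delta_rot":[0,0,0],"fingers":-0.2},{"translation":[-0.51,0,0],"delta_rot":[0,0,0],"fingers":-0.2},{"translation":[-0.53,0,0],"delta_rot":[0,0,0],"fingers":-0.2},{"translation":[-0.55,0,0],"delta_rot":[0,0,0],"fingers":-0.2},{"translation":[-0.56,0,0],"delta_rot":[0,0,0],"fingers":-0.2}]'
python3 -m inch '[{"translation":[-0.01,0,0],"delta_rot":[0,0,0],"fingers":-0.2},{"translation":[-0.02,0,0],"delta_rot":[0,0,0],"fingers":-0.2},{"translation":[-0.03,0,0],"delta_rot":[0,0,0],"fingers":-0.2},{"translation":[-0.04,0,0],"delta_rot":[0,0,0],"fingers":-0.2}]'
```

```text
t: 11.7
tcp_pos: [0.535, 0.0879, 0.0093]
eef_rot: [-0.02, 1.0, 0.0, 0.0]
wrist_force: [-4.5, -1.4, 3.0]
gripper_width: 0.0513
grasp_force: 1.9
t: 12.1
tcp_pos: [0.5409, 0.0881, 0.0093]
eef_rot: [-0.02, 1.0, -0.0, 0.0]
wrist_force: [-2.8, 0.1, 2.2]
gripper_width: 0.0513
grasp_force: 1.7
```

Run:
```python
from m import *
for n in('top','scene'):
  c=grab(n)
  for r,k in tray(c): print(np.round(r[0]),np.round(r[1]),round(r[2],1))
cv2.imwrite('pics/s3.png',cv2.resize(c['frame'][140:300,150:400,::-1],None,fx=3,fy=3))
```

```text
[602.  86.] [101. 128.] 2.4
[ 514. -172.] [100. 124.] 16.5
[506. 615.] [190. 211.] 5.6
[-379. -107.] [274.  67.] 1.9
```

View pics/s3.png

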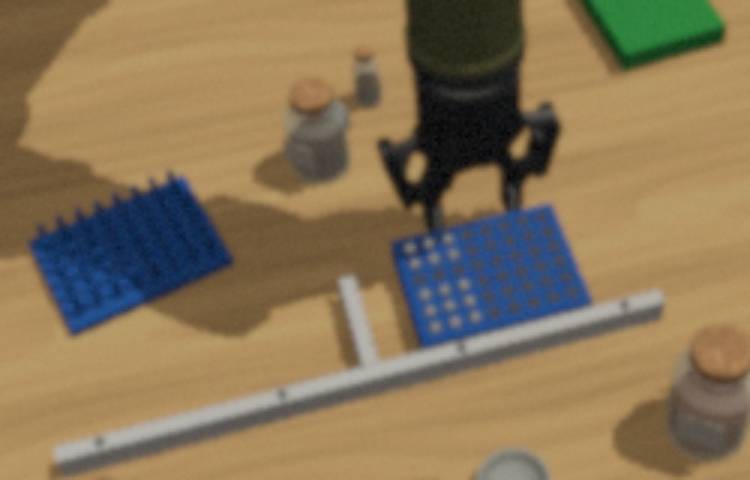

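The tray (crop ~(490,275)) is almost on the rail, with a gap of about 28 mm to the bar (crop ~(360,320)). I'll close onto the rail by force.

```bash
for i in 1 2 3 4; do :; done; python3 -m inch '[{"translation":[-0.01,0,0],"delta_rot":[0,0,0],"fingers":-0.2},{"translation":[-0.02,0,0],"delta_rot":[0,0,0],"fingers":-0.2},{"translation":[-0.03,0,0],"delta_rot":[0,0,0],"fingers":-0.2}]' | grep -E 'tcp|wrist_f'
python3 -m inch '[{"translation":[-0.01,0,0],"delta_rot":[0,0,0],"fingers":-0.2},{"translation":[-0.015,0,0],"delta_rot":[0,0,0],"fingers":-0.2}]' | grep -E 'tcp|wrist_f'
```

```text
tcp_pos: [0.5449, 0.0882, 0.0092]
wrist_force: [-7.8, 0.6, 7.4]
tcp_pos: [0.5449, 0.0882, 0.0091]
wrist_force: [-12.7, 0.5, 9.9]
```

```bash
python3 -m inch '[{"translation":[0.05,0,0],"delta_rot":[0,0,0],"fingers":-0.2},{"translation":[0.15,0,0],"delta_rot":[0,0,0],"fingers":-0.2},{"translation":[0.22,0,-0.15],"delta_rot":[0,0,0],"fingers":-0.2},{"translation":[0.22,0,-0.4],"delta_rot":[0,0,0],"fingers":-0.2},{"translation":[0.22,0.1,-0.65],"delta_rot":[0,0,0.1],"fingers":0.3},{"translation":[0.22,0.25,-0.75],"delta_rot":[0,0,0.23],"fingers":0.3},{"translation":[0.22,0.4,-0.75],"delta_rot":[0,0,0.36],"fingers":0.3},{"translation":[0.15,0.55,-0.75],"delta_rot":[0,0,0.5],"fingers":0.3},{"translation":[0,0.65,-0.75],"delta_rot":[0,0,0.64],"fingers":0.3},{"translation":[-0.15,0.7,-0.75],"delta_rot":[0,0,0.78],"fingers":0.3},{"translation":[-0.25,0.7,-0.75],"delta_rot":[0,0,0.9],"fingers":0.3},{"translation":[-0.3,0.7,-0.75],"delta_rot":[0,0,1],"fingers":0.3},{"translation":[-0.3,0.7,-0.75],"delta_rot":[0,0,1],"fingers":0.3}]'
python3 go.py 0.600 0.186 0.008 92.3
python3 - <<'E'
from m import *
for n in('top','scene'):
  c=grab(n)
  for r,k in tray(c): print(np.round(r[0]),np.round(r[1]),round(r[2],1))
print(ray(grab('top'),(307,107),.1))
E
```

```text
t: 14.0
tcp_pos: [0.59, 0.1954, 0.1218]
eef_rot: [0.483, 0.876, 0.001, 0.001]
wrist_force: [-0.1, -0.0, -0.3]
gripper_width: 0.0297
grasp_force: 0.0
t 14.0 p [0.59   0.1954 0.1218] trans [-0.088  0.021  0.759] rot [0.003 0.001 0.499] F [-0.1 -0.  -0.3] w 0.029733995085793306
[ 497. -173.] [ 97. 127.] 16.3
[605.  65.] [100.  87.] 2.8
[607.  86.] [ 94. 128.] 2.3
[ 513. -172.] [101. 125.] 16.3
[506. 616.] [191. 211.] 5.4
[-378. -113.] [273.  56.] 2.0
[[0.76608456 0.19960359]]
```

```bash
python3 -m inch '[{"translation":[-0.03,0.01,0],"delta_rot":[0,0,0.12],"fingers":0.3},{"translation":[-0.06,0.015,0],"delta_rot":[0,0,0.25],"fingers":0.3},{"translation":[-0.09,0.02,0],"delta_rot":[0,0,0.38],"fingers":0.3},{"translation":[-0.09,0.02,0],"delta_rot":[0,0,0.5],"fingers":0.3},{"translation":[-0.09,0.02,0.1],"delta_rot":[0,0,0.5],"fingers":0.3},{"translation":[-0.09,0.02,0.25],"delta_rot":[0,0,0.5],"fingers":0.3},{"translation":[-0.09,0.02,0.4],"delta_rot":[0,0,0.5],"fingers":0.3},{"translation":[-0.09,0.02,0.55],"delta_rot":[0,0,0.5],"fingers":0.3},{"translation":[-0.09,0.02,0.67],"delta_rot":[0,0,0.5],"fingers":0.3},{"translation":[-0.09,0.02,0.755],"delta_rot":[0,0,0.5],"fingers":0.3},{"translation":[-0.09,0.02,0.755],"delta_rot":[0,0,0.5],"fingers":0.3},{"translation":[-0.09,0.02,0.755],"delta_rot":[0,0,0.5],"fingers":0.3}]'
python3 go.py 0.600 0.130 0.008 92.3
```

```text
t: 15.35
tcp_pos: [0.5981, 0.1853, 0.009]
eef_rot: [0.692, 0.722, 0.0, 0.0]
wrist_force: [0.1, 0.5, -0.3]
gripper_width: 0.0296
grasp_force: 0.0
t 15.35 p [0.5981 0.1853 0.009 ] trans [-0.369 -0.003  0.007] rot [ 0.    -0.     0.001] F [ 0.1  0.5 -0.3] w 0.029621562974003784
```

```bash
python3 -m inch '[{"translation":[-0.02,0,0],"delta_rot":[0,0,0],"fingers":0.3},{"translation":[-0.04,0,0],"delta_rot":[0,0,0],"fingers":0.3},{"translation":[-0.06,0,0],"delta_rot":[0,0,0],"fingers":0.3},{"translation":[-0.08,0,0],"delta_rot":[0,0,0],"fingers":0.3},{"translation":[-0.1,0,0],"delta_rot":[0,0,0],"fingers":0.3},{"translation":[-0.12,0,0],"delta_rot":[0,0,0],"fingers":0.3},{"translation":[-0.14,0,0],"delta_rot":[0,0,0],"fingers":0.3},{"translation":[-0.16,0,0],"delta_rot":[0,0,0],"fingers":0.3},{"translation":[-0.18,0,0],"delta_rot":[0,0,0],"fingers":0.3},{"translation":[-0.2,0,0],"delta_rot":[0,0,0],"fingers":0.3},{"translation":[-0.22,0,0],"delta_rot":[0,0,0],"fingers":0.3},{"translation":[-0.24,0,0],"delta_rot":[0,0,0],"fingers":0.3},{"translation":[-0.26,0,0],"delta_rot":[0,0,0],"fingers":0.3},{"translation":[-0.28,0,0],"delta_rot":[0,0,0],"fingers":0.3},{"translation":[-0.3,0,0],"delta_rot":[0,0,0],"fingers":0.3},{"translation":[-0.315,0,0],"delta_rot":[0,0,0],"fingers":0.3},{"translation":[-0.325,0,0],"delta_rot":[0,0,0],"fingers":0.3},{"translation":[-0.335,0,0],"delta_rot":[0,0,0],"fingers":0.3}]'
python3 -m inch '[{"translation":[-0.01,0,0],"delta_rot":[0,0,0],"fingers":0.3},{"translation":[-0.02,0,0],"delta_rot":[0,0,0],"fingers":0.3}]'| grep -E 'tcp|wrist_f'
```

```text
t: 17.15
tcp_pos: [0.6, 0.135, 0.0085]
eef_rot: [0.693, 0.721, -0.0, -0.0]
wrist_force: [-0.9, 1.6, -0.6]
gripper_width: 0.0298
grasp_force: 0.9
tcp_pos: [0.6001, 0.1321, 0.0085]
wrist_force: [-0.3, 0.9, -1.0]
```

```bash
python3 -m inch '[{"translation":[-0.01,0,0],"delta_rot":[0,0,0],"fingers":0.3},{"translation":[-0.02,0,0],"delta_rot":[0,0,0],"fingers":0.3},{"translation":[-0.02,0,0],"delta_rot":[0,0,0],"fingers":0.3}]'| grep -E 'tcp|wrist_f'
python3 -m inch '[{"translation":[-0.01,0,0],"delta_rot":[0,0,0],"fingers":0.3},{"translation":[-0.02,0,0],"delta_rot":[0,0,0],"fingers":0.3},{"translation":[-0.02,0,0],"delta_rot":[0,0,0],"fingers":0.3}]'| grep -E 'tcp|wrist_f'
```

```text
tcp_pos: [0.6002, 0.1295, 0.0085]
wrist_force: [-0.6, 2.7, -0.7]
tcp_pos: [0.6001, 0.1295, 0.0086]
wrist_force: [-1.3, 9.9, -2.1]
```

The tray stopped at y=0.1295 against a predicted 0.129, with force rising to 10 N, so it is against the bar. I'll back off and check.

```bash
python3 -m inch '[{"translation":[0.03,0,0],"delta_rot":[0,0,0],"fingers":0.3},{"translation":[0.12,0,0],"delta_rot":[0,0,0],"fingers":0.3},{"translation":[0.25,0,0],"delta_rot":[0,0,0],"fingers":0.3},{"translation":[0.35,-0.05,-0.2],"delta_rot":[0,0,0],"fingers":0.3},{"translation":[0.4,-0.15,-0.5],"delta_rot":[0,0,0],"fingers":0.3},{"translation":[0.4,-0.3,-0.75],"delta_rot":[0,0,0],"fingers":0.3},{"translation":[0.4,-0.5,-0.75],"delta_rot":[0,0,0],"fingers":0.3},{"translation":[0.4,-0.6,-0.75],"delta_rot":[0,0,0],"fingers":0.3},{"translation":[0.4,-0.6,-0.75],"delta_rot":[0,0,0],"fingers":0.3}]'
python3 go.py 0.49 0.06 0.12 182.3
python3 - <<'E'
from m import *
for n in('top','scene'):
  c=grab(n)
  for r,k in tray(c): print(np.round(r[0],1),np.round(r[1]),round(r[2],1))
  if n=='top': a=cv2.resize(c['frame'][125:215,290:460,::-1],None,fx=4.5,fy=4.5)[:270,:765]
  else: b=cv2.resize(c['frame'][170:280,180:400,::-1],(765,320),interpolation=cv2.INTER_CUBIC)
cv2.imwrite('pics/s4.png',np.vstack([a,b]))
E
```

```text
t: 18.85
tcp_pos: [0.506, 0.1826, 0.1217]
eef_rot: [0.692, 0.722, -0.0, -0.0]
wrist_force: [0.5, -0.3, 0.4]
gripper_width: 0.03
grasp_force: 0.0
t 18.85 p [0.506  0.1826 0.1217] trans [-0.812 -0.141  0.012] rot [-1.000e-03 -0.000e+00 -1.498e+00] F [ 0.5 -0.3  0.4] w 0.030023243286574967
[ 497.4 -172.5] [ 96. 127.] 17.0
[605.6  53.1] [100. 128.] 2.3
[606.9  54.3] [ 96. 126.] 2.5
[ 513.7 -171.9] [100. 124.] 16.9
[505.8 615.3] [191. 211.] 5.6
```

View pics/s4.png

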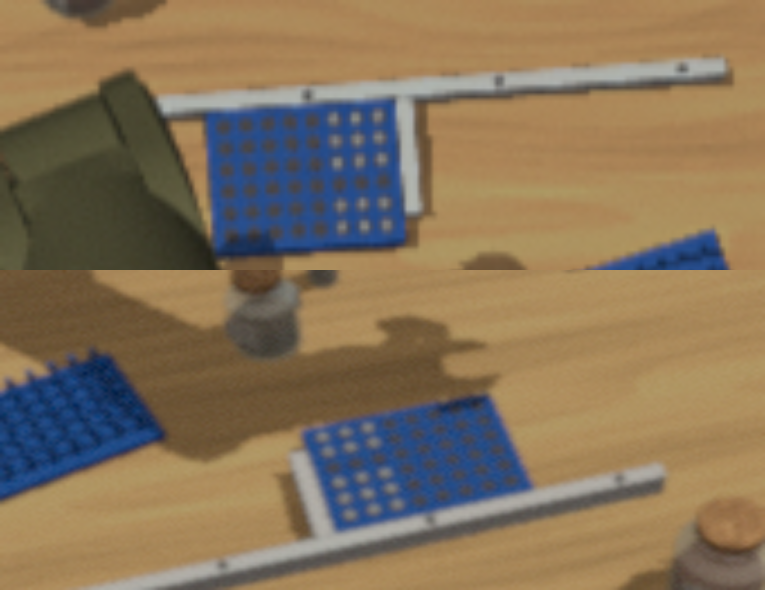

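The tray sits at (0.606,0.054), yaw 2.3°, in the left corner. No gap shows to the rail (top px ~(300,110)) or the bar (~(405,150)). I'll give one light confirming nudge against the rail, since the sideways push could have opened a millimetre.

```bash
python3 -m inch '[{"translation":[0,0,0],"delta_rot":[0,0,-0.13],"fingers":-0.1},{"translation":[0,0,0],"delta_rot":[0,0,-0.27],"fingers":-0.1},{"translation":[0,0,0],"delta_rot":[0,0,-0.41],"fingers":-0.1},{"translation":[0,0,0],"delta_rot":[0,0,-0.55],"fingers":-0.1},{"translation":[-0.1,0,0],"delta_rot":[0,0,-0.69],"fingers":-0.1},{"translation":[-0.2,0,0],"delta_rot":[0,0,-0.83],"fingers":-0.1},{"translation":[-0.3,0,0],"delta_rot":[0,0,-0.95],"fingers":-0.1},{"translation":[-0.4,0,0],"delta_rot":[0,0,-1],"fingers":-0.1},{"translation":[-0.4,0,0],"delta_rot":[0,0,-1],"fingers":-0.1}]'|grep tcp
python3 go.py 0.523 0.068 0.12 182.3
```

```text
tcp_pos: [0.5117, 0.1196, 0.1205]
t 19.85 p [0.5117 0.1196 0.1205] trans [-0.228 -0.269  0.004] rot [-0.001 -0.    -0.503] F [-0.2 -0.1 -0.2] w 0.046553744959849076
```

```bash
python3 -m inch '[{"translation":[-0.06,-0.07,0],"delta_rot":[0,0,-0.12],"fingers":-0.1},{"translation":[-0.12,-0.14,0],"delta_rot":[0,0,-0.25],"fingers":-0.1},{"translation":[-0.18,-0.2,0],"delta_rot":[0,0,-0.38],"fingers":-0.1},{"translation":[-0.22,-0.27,0],"delta_rot":[0,0,-0.503],"fingers":-0.1},{"translation":[-0.22,-0.27,0.05],"delta_rot":[0,0,-0.503],"fingers":-0.1},{"translation":[-0.22,-0.27,0.2],"delta_rot":[0,0,-0.503],"fingers":-0.1},{"translation":[-0.22,-0.27,0.35],"delta_rot":[0,0,-0.503],"fingers":-0.1},{"translation":[-0.22,-0.27,0.5],"delta_rot":[0,0,-0.503],"fingers":-0.1},{"translation":[-0.22,-0.27,0.65],"delta_rot":[0,0,-0.503],"fingers":-0.1},{"translation":[-0.22,-0.27,0.74],"delta_rot":[0,0,-0.503],"fingers":-0.1},{"translation":[-0.22,-0.27,0.74],"delta_rot":[0,0,-0.503],"fingers":-0.1},{"translation":[-0.22,-0.27,0.74],"delta_rot":[0,0,-0.503],"fingers":-0.1}]'
python3 -m inch '[{"translation":[-0.02,0,0],"delta_rot":[0,0,0],"fingers":-0.1},{"translation":[-0.04,0,0],"delta_rot":[0,0,0],"fingers":-0.1},{"translation":[-0.06,0,0],"delta_rot":[0,0,0],"fingers":-0.1},{"translation":[-0.08,0,0],"delta_rot":[0,0,0],"fingers":-0.1},{"translation":[-0.1,0,0],"delta_rot":[0,0,0],"fingers":-0.1},{"translation":[-0.115,0,0],"delta_rot":[0,0,0],"fingers":-0.1},{"translation":[-0.13,0,0],"delta_rot":[0,0,0],"fingers":-0.1},{"translation":[-0.14,0,0],"delta_rot":[0,0,0],"fingers":-0.1},{"translation":[-0.14,0,0],"delta_rot":[0,0,0],"fingers":-0.1}]'
```

```text
t: 21.05
tcp_pos: [0.5209, 0.0723, 0.0098]
eef_rot: [-0.021, 1.0, 0.0, -0.0]
wrist_force: [0.6, -0.2, -0.1]
gripper_width: 0.0471
grasp_force: 0.0
t: 21.95
tcp_pos: [0.542, 0.0722, 0.01]
eef_rot: [-0.022, 1.0, 0.0, 0.0]
wrist_force: [0.6, 0.3, -0.2]
gripper_width: 0.0473
grasp_force: 0.0
```

```bash
python3 -m inch '[{"translation":[-0.01,0,0],"delta_rot":[0,0,0],"fingers":-0.1},{"translation":[-0.02,0,0],"delta_rot":[0,0,0],"fingers":-0.1},{"translation":[-0.02,0,0],"delta_rot":[0,0,0],"fingers":-0.1}]'| grep -E 'tcp|wrist_f'
python3 -m inch '[{"translation":[-0.01,0,0],"delta_rot":[0,0,0],"fingers":-0.1},{"translation":[-0.015,0,0],"delta_rot":[0,0,0],"fingers":-0.1},{"translation":[-0.015,0,0],"delta_rot":[0,0,0],"fingers":-0.1}]'| grep -E 'tcp|wrist_f'
```

```text
tcp_pos: [0.5451, 0.0724, 0.0101]
wrist_force: [-0.4, -0.2, 0.6]
tcp_pos: [0.5455, 0.0722, 0.0098]
wrist_force: [-5.5, 0.5, 4.0]
```

The contact is where a flush tray predicts (0.5455), and the hand met only stiff resistance. Retreating.

```bash
python3 -m inch '[{"translation":[0.03,0,0],"delta_rot":[0,0,0],"fingers":-0.1},{"translation":[0.1,0,0],"delta_rot":[0,0,0],"fingers":-0.1},{"translation":[0.17,0,0],"delta_rot":[0,0,0],"fingers":-0.1},{"translation":[0.18,0,-0.2],"delta_rot":[0,0,0],"fingers":-0.1},{"translation":[0.18,0,-0.5],"delta_rot":[0,0,0],"fingers":-0.1},{"translation":[0.18,0.1,-0.8],"delta_rot":[0,0,0],"fingers":-0.1},{"translation":[0.18,0.4,-1],"delta_rot":[0,0,0],"fingers":-0.1},{"translation":[0.18,0.7,-1],"delta_rot":[0,0,0],"fingers":-0.1},{"translation":[0.18,1,-1],"delta_rot":[0,0,0],"fingers":-0.1},{"translation":[0.18,1,-1],"delta_rot":[0,0,0],"fingers":-0.1},{"translation":[0.18,1,-1],"delta_rot":[0,0,0],"fingers":-0.1}]'
python3 - <<'E'
from m import *
for n in('top','scene'):
  c=grab(n)
  for r,k in tray(c): print(np.round(r[0],1),np.round(r[1]),round(r[2],1))
  if n=='top': a=cv2.resize(c['frame'][95:255,290:460,::-1],(400,376),interpolation=cv2.INTER_CUBIC)
  else: b=cv2.resize(c['frame'][140:345,150:410,::-1],(400,376),interpolation=cv2.INTER_CUBIC)
cv2.imwrite('pics/s5.png',np.hstack([a,b]))
E
```

```text
t: 23.65
tcp_pos: [0.5124, 0.222, 0.1598]
eef_rot: [-0.024, 1.0, -0.0, -0.0]
wrist_force: [0.0, 0.1, -0.5]
gripper_width: 0.0472
grasp_force: 0.0
[ 497.4 -172.4] [ 96. 127.] 17.0
[605.7  53.4] [100. 129.] 2.0
[607.   54.2] [ 96. 126.] 2.3
[ 512.7 -172.1] [101. 125.] 16.9
[505.5 614.9] [191. 211.] 5.8
[-378.7 -109.4] [275.  66.] 3.2
```

View pics/s5.png

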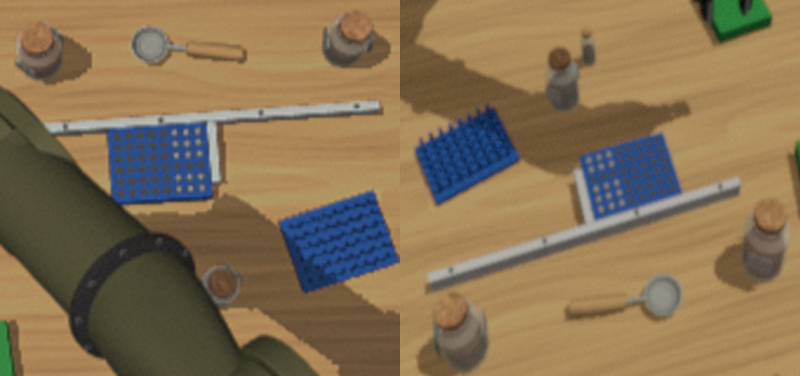

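The tray is flush in the corner in both views (left ~(160,160), right ~(630,175)). The pin plate, jars, vial and scoop have not moved, and the hand is clear.

```bash
python3 -c "from station import bot; print(bot.sign_off())"
```

```text
the job is handed in; nothing more can be done
None
```

The capsule tray is seated in the stop's left inner corner, flush to the rail and the middle bar as far as the final pictures and contact checks show; the pin plate, jars, vial and scoop look unmoved, the hand is clear, and I handed the job in at about 24 s.

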